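Load the wheel-weight carousel

ROBOT

A 6-joint arm with a two-finger parallel gripper is mounted at the origin on the work surface. World frame = base frame: x ahead of the robot, y to its left, z up, the work surface at z = 0. Lengths are in m, angles in rad, forces in N, time in s.
With the tool pointing down it reaches from about 0.35 to 0.975 m from the base axis. Payload 4.9 kg.
Tool frame: the origin (TCP) lies at the very end of the fingers, on their centre line; the grasp point (between the pads) lies 19 mm behind it; x points along the fingers, y is the direction in which the jaws open and shut, and the axes are right-handed (so a half turn about x gives the same grasp; the last joint's range is limited). The gripper opens to 85 mm and grips with 20 to 120 N. Pads are 22 mm wide; open, the fingers measure 114 mm over their backs; the gripper's body (76 mm by 85 mm) begins 54 mm behind the grasp point. The pads swing forward as they close: fully open they stand 13 mm farther back than shut.
Start: joints at [-1.282, 0.053, 1.613, -0, 1.476, -0.119], TCP at [0.248, -0.574, 0.231] pointing down, gripper open.
Joint ranges: [-3.01, 3.01], [-1.01, 2.22], [0.06, 2.58], [-1.02, 4.17], [0.09, 2.62], [-3.14, 3.14]. Speed limits (rad/s): [2.57, 2.57, 3.14, 3.14, 3.14, 3.14].

INTERFACE

Orientations are given as a rotation vector (axis times angle).
In Python, from station import ctrl, get_image, calibration, finish_job, search_frame, cut_out, mark_of gives the robot as it stands. The module is installed in compiled form; this text tells all that it offers.
- The arm moves only by the tool arm_command, never from a script. Its argument "plan" is a list that holds one entry, the list of rows, each a list of 7 numbers: the shift along the tool's x, y, z in m, then the turn, a rotation vector about the tool's x, y, z in degrees, then the finger opening in m, from 0 to 0.0854. A call has 1 to 20 rows; each row shifts and turns the pose as measured when the row begins, along the tool's axes as they then stand; what a row does not reach is not made up. A row lasts 1/12 s, in which the tool goes at most 41.7 mm and 7.16 degrees, less where a joint would pass 70% of its speed; a pose out of reach is approached as far as the arm can. A call with a gripper value outside its range is refused whole. The fingers move at their own pace and stop on an object; "squeeze" is the grip in N (left out, the last holds). Time passes only in rows, so rows that do not move let the fingers close. It gives the time, the measured TCP pose, the force and the opening at its end, in the units of the state.
- ctrl.get_obs(): the state, without advancing time (a new reading comes with each control period).
- get_image(name): name is "scene" or "top"; returns the picture (384x512x3 uint8, red, green, blue); there is no depth.
- calibration(name): a dict with "fx", "fy", "cx", "cy" (pixels), "k1" (the pictures are not rectified: a ray, as slopes to the right and down, at radius r is drawn at 1 + k1 r^2 times it, then the intrinsics apply), "cam_to_world" (4x4, takes a point from camera to world coordinates). Camera axes: x right, y down, z forward; pixel columns grow to the right and rows downward; lengths in m; the calibration is good to about 2 mm. A picture is of the moment at which its call begins. calibration takes no time and is no camera call.
- finish_job(): hands the job in, once; it reports no verdict.
Trained networks look in the newest picture that a camera, given by its name, has taken for a name from the list of things; names that differ only in an ending like _2 or _b are one class to them, and where a whole thing is asked for, a point or a joint stands for the part that bears it (a point fixed in the world has none). Each returns a list of dicts, best first, with "conf" (0 to 1); they miss things now and then, are a little off and sometimes report something else, mostly with a low value. They report only what shows in the picture. A call takes as long as a camera call.
- search_frame(camera, thing): "at" ([x, y, z] in m, in the coordinates of the camera as it stood for that picture, good to about 4 mm: the middle of the surface that is visible of it).
- cut_out(camera, thing): "mask" (384x512 bool, what is visible of it).
- mark_of(camera, thing): "at" ([x, y, z] in m, in the coordinates of the camera as it stood for that picture, good to about 4 mm: a listed point, or the origin of a listed thing).
The state is a dict: "t": time; "q": joint angles; "dq": joint speeds; "effort": joint torques, N m; "tool_pos": TCP position; "tool_rot": TCP orientation; "contact_force": force on the tool from outside, world axes, zero at the start; "wrist_torque": the same for the moment, N m; "opening": finger opening in m.
Only numpy, scipy, OpenCV 4.12 (cv2) and the standard library are available. Lean on these libraries where they do the work, as an engineer would, in place of code of your own. Each camera call takes 0.05 s, during which the arm holds its last target. There are 200 camera calls.

TASK

Load the wheel-balancer's carousel: lift every weight tub off its hook on the rack, stand it down in the empty pocket at the carousel's open front, and turn the carousel by its posts to the next notch so that the tub goes in under the clear cover and the next one can be loaded. Finish with all the tubs standing fully down in their own pockets under the cover, the front pocket empty and the carousel at rest in a notch; leave the cone, the wrench and the can where they are.

Things in the scene. Friction and masses are not known exactly. Their poses are not given: they have to be found in the camera images.
- rack: Blue fixed hook rack; origin on the bench under mid-rail, z up, -x towards the robot. Rail 380 mm along y, 104-126 mm up. Four hooks of 8 mm bar point to -x at y = -127.5, -42.5, 42.5, 127.5 mm: each dips to a flat seat 46-72 mm out (top 115 mm up), then turns up to a tip 86 mm out (top 131 mm up). End posts at y = +-182 mm.
- tub0: Steel weight tub, 0.2-0.4 kg; origin at the centre of its flat underside, z up. Tray 64 x 64 mm, 40 mm high; over its middle a handle plate 10 mm thick (x), 64 mm wide (y), 100-160 mm up, on two 8 mm wide uprights at y = +-28 mm: window under the plate 48 mm wide, 40-100 mm up. Two or three of the four tubs are present. Pinch the plate along x near its top.
- tub1: Steel weight tub, 0.2-0.4 kg; origin at the centre of its flat underside, z up. Tray 64 x 64 mm, 40 mm high; over its middle a handle plate 10 mm thick (x), 64 mm wide (y), 100-160 mm up, on two 8 mm wide uprights at y = +-28 mm: window under the plate 48 mm wide, 40-100 mm up. It hangs by the plate's lower edge on a hook, plate across the hook, underside 15 mm over the bench.
- tub2: Steel weight tub, 0.2-0.4 kg; origin at the centre of its flat underside, z up. Tray 64 x 64 mm, 40 mm high; over its middle a handle plate 10 mm thick (x), 64 mm wide (y), 100-160 mm up, on two 8 mm wide uprights at y = +-28 mm: window under the plate 48 mm wide, 40-100 mm up. To free it raise it 18 to 40 mm, then draw it to the rack's -x, 60 mm or more.
- tub3: Steel weight tub, 0.2-0.4 kg; origin at the centre of its flat underside, z up. Tray 64 x 64 mm, 40 mm high; over its middle a handle plate 10 mm thick (x), 64 mm wide (y), 100-160 mm up, on two 8 mm wide uprights at y = +-28 mm: window under the plate 48 mm wide, 40-100 mm up. Stands stably on its underside. Alike in all four.
- indexer: Fixed base of the carousel and its cover; origin on the bench on the carousel's upright axis, z up, -x the open front towards the robot. Cover: flat clear sheet x = -45 to 210, y = +-212 mm, underside 235 mm up (side rails 223), on 12 mm posts at x = -35 and 200, y = +-206 mm. A tub in a pocket reaches 205 mm and passes under.
- front (a point): Fixed point: centre of the pocket floor at the open front, 115 mm to the indexer's -x from the axis, 45 mm above the bench; axes as the indexer. Only the pocket standing here is clear of the cover from above.
- carousel (a joint): Carousel angle about its upright axis, rad, growing counter-clockwise from above; turns endlessly, either way. A sprung notch at every multiple of 1.571 draws it in from either side; leaving a notch takes about 4 to 8 N at a handle post, past midway it pulls on. Disc radius 190 mm, top 45 mm above the bench.
- pocket0 (a point): Centre of the floor of carousel pocket 0, 45 mm above the bench, 115 mm from the axis; axes turn with the carousel (the indexer's at angle 0). Square recess 72 x 72 mm, sides radial and tangential, lips 4 mm thick and 12 mm high; holds one tub. Numbered counter-clockwise from above; pocket 0 is at the front at angle 0.
- pocket1 (a point): Centre of the floor of carousel pocket 1, 45 mm above the bench, 115 mm from the axis; axes turn with the carousel (the indexer's at angle 0). Square recess 72 x 72 mm, sides radial and tangential, lips 4 mm thick and 12 mm high; holds one tub. Numbered counter-clockwise from above; pocket 0 is at the front at angle 0.
- pocket2 (a point): Centre of the floor of carousel pocket 2, 45 mm above the bench, 115 mm from the axis; axes turn with the carousel (the indexer's at angle 0). Square recess 72 x 72 mm, sides radial and tangential, lips 4 mm thick and 12 mm high; holds one tub. Numbered counter-clockwise from above; pocket 0 is at the front at angle 0.
- pocket3 (a point): Centre of the floor of carousel pocket 3, 45 mm above the bench, 115 mm from the axis; axes turn with the carousel (the indexer's at angle 0). Square recess 72 x 72 mm, sides radial and tangential, lips 4 mm thick and 12 mm high; holds one tub. Numbered counter-clockwise from above; pocket 0 is at the front at angle 0.
- handle0 (a point): Top centre of handle post 0: upright steel post, 16 mm diameter, on the carousel from 45 to 130 mm above the bench, 175 mm from the axis, midway between pockets. Push it, or hold it loosely, along the circle about the axis to turn the carousel. Axes turn with the carousel.
- handle1 (a point): Top centre of handle post 1: upright steel post, 16 mm diameter, on the carousel from 45 to 130 mm above the bench, 175 mm from the axis, midway between pockets. Push it, or hold it loosely, along the circle about the axis to turn the carousel. Axes turn with the carousel.
- handle2 (a point): Top centre of handle post 2: upright steel post, 16 mm diameter, on the carousel from 45 to 130 mm above the bench, 175 mm from the axis, midway between pockets. Push it, or hold it loosely, along the circle about the axis to turn the carousel. Axes turn with the carousel.
- handle3 (a point): Top centre of handle post 3: upright steel post, 16 mm diameter, on the carousel from 45 to 130 mm above the bench, 175 mm from the axis, midway between pockets. Push it, or hold it loosely, along the circle about the axis to turn the carousel. Axes turn with the carousel.
- cone: Bystander: steel centring cone, 90 mm across, 60 mm high, origin at the centre of its underside. Leave it alone.
- wrench: Bystander: steel wrench about 180 mm long lying on the bench, origin under its middle. Leave it alone.
- can: Bystander: grey can, 60 mm across, 110 mm high, origin at the centre of its underside. Leave it alone.

How it is judged:
By the outcome, as a careful person would: the job done as asked, in the order asked, and still so for the second after the job is handed in, with the robot touching nothing.
Of tub0, tub1, tub2, tub3 only 2 to 3 are there at a start; the rules pass over those that are not, and their reading is None.
At some moment in a run one of tub0, tub1, tub2, tub3 may be knocked a few centimetres aside while the robot is not near it.
It also fails if it takes over 210 s, if anything falls off the work surface, if the arm or the gripper's body presses on something with over 40 N, if the wrist force passes 120 N, or if a joint passes its speed limit or range.

## Working session

There is one attempt and no reset: what is moved stays moved. The work goes in short steps, Python scripts to look and compute and a tool call to move; the robot and the scene stay as the last step left them, time stands still between calls to the robot, and variables do not carry over. Pictures are saved under pics/ and viewed, about 12 in all and at most 16, crops included, and the job is handed in when it is done.

Besides the shell and the picture viewer there is one more tool, called after "Request:" as a command line: name --argument value ..., lists and objects as JSON in quotes. arm_command: Moves the arm, as the interface text tells. Its arguments: {"type":"object","properties":{"plan":{"type":"array","items":{"type":"array","items":{"type":"array","items":{"type":"number"}}}},"squeeze":{"type":"number"}},"required":["plan"]}

```bash
ls; mkdir -p pics
cat > h.py <<'E'
import numpy as np, cv2
from scipy.spatial.transform import Rotation as R
from station import ctrl, get_image, calibration, finish_job, search_frame, cut_out, mark_of
def shot(cam,name=None):
    im=get_image(cam)
    if name: cv2.imwrite(f'pics/{name}.png',im[:,:,::-1])
    return im
def w(cam,p):
    T=np.array(calibration(cam)['cam_to_world']); return T[:3,:3]@np.array(p)+T[:3,3]
def proj(cam,P):
    c=calibration(cam);T=np.linalg.inv(np.array(c['cam_to_world']));p=T[:3,:3]@np.array(P)+T[:3,3]
    x,y=p[:2]/p[2];s=1+c['k1']*(x*x+y*y);return np.array([c['fx']*x*s+c['cx'],c['fy']*y*s+c['cy']])
def marks(cam,thing,n=5,f=mark_of):
    return [(round(d['conf'],2),np.round(w(cam,d['at']),3).tolist()) for d in f(cam,thing)[:n]]
E
python3 - <<'E'
from h import *
for c in('scene','top'):
    shot(c,c+'1'); print(c,np.round(calibration(c)['cam_to_world'],3).tolist())
    for t in('rack','tub0','indexer','front','pocket0','handle0','cone','wrench','can'): print(t,marks(c,t))
o=ctrl.get_obs();print(o); print(R.from_rotvec(o['tool_rot']).as_matrix().round(3))
E
```

```text
pics
scene [[-0.992, -0.104, 0.073, 0.394], [-0.127, 0.799, -0.587, 0.853], [0.003, -0.592, -0.806, 1.247], [0.0, 0.0, 0.0, 1.0]]
rack [(0.81, [0.539, 0.234, -0.0])]
tub0 [(0.76, [0.475, 0.106, 0.015]), (0.67, [0.496, 0.363, 0.01])]
indexer [(0.71, [0.542, -0.22, -0.001])]
front [(0.79, [0.434, -0.23, 0.048])]
pocket0 [(0.97, [0.548, -0.331, 0.04]), (0.97, [0.541, -0.106, 0.042]), (0.71, [0.436, -0.221, 0.045])]
handle0 [(0.97, [0.665, -0.089, 0.128]), (0.77, [0.418, -0.103, 0.13]), (0.57, [0.429, -0.351, 0.127]), (0.32, [0.541, -0.107, 0.045])]
cone [(0.67, [0.29, 0.241, -0.001])]
wrench [(0.72, [0.327, 0.402, -0.003]), (0.64, [0.545, -0.218, -0.001]), (0.58, [0.542, -0.108, 0.044])]
can [(0.79, [0.303, -0.408, 0.0]), (0.58, [0.428, -0.355, 0.13])]
top [[-0.026, -0.988, 0.151, 0.333], [-1.0, 0.027, 0.004, -0.008], [-0.008, -0.151, -0.989, 1.17], [0.0, 0.0, 0.0, 1.0]]
rack [(0.93, [0.542, 0.234, -0.0]), (0.69, [0.537, -0.102, 0.044])]
tub0 [(0.81, [0.476, 0.109, 0.018]), (0.75, [0.495, 0.36, 0.015])]
indexer [(0.56, [0.549, -0.221, 0.001])]
front [(0.87, [0.429, -0.225, 0.046])]
pock
[... 333 characters left out ...]
 array([-1.28201428e+00,  5.26905359e-02,  1.61289559e+00,  1.51336255e-05,
        1.47601252e+00, -1.19007706e-01]), 'dq': array([-0.00133187,  0.0010274 ,  0.00161319, -0.00029102,  0.00118903,
       -0.00115648]), 'effort': array([ 1.75789082e-03, -3.93683732e+01, -3.70479298e+01, -1.13697652e-04,
        3.39909257e-04, -2.52059817e-05]), 'tool_pos': array([ 0.24785748, -0.5737307 ,  0.23131208]), 'tool_rot': array([ 1.99704476,  0.41292815, -1.99701518]), 'contact_force': array([-0.70079839,  0.25329385,  0.24011048]), 'wrist_torque': array([-0.08525448, -0.04209142, -0.01244262]), 'opening': 0.08541812256132099}
[[ 0.     0.397 -0.918]
 [ 0.    -0.918 -0.397]
 [-1.    -0.    -0.   ]]
```

View pics/scene1.png

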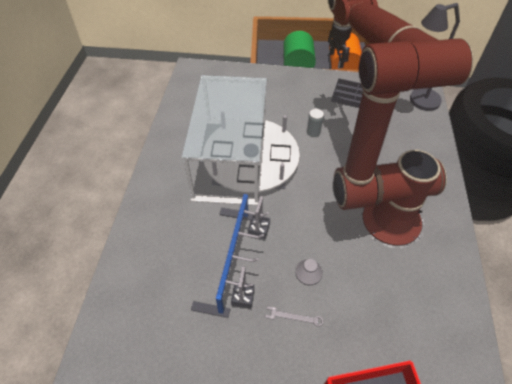

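View pics/top1.png

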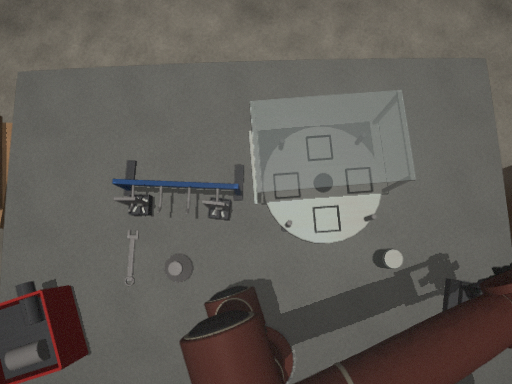

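Two tubs hang on the rack's outer hooks (top picture about (218,208) and (140,205)). All four pockets are empty and the front one is at (327,219). The can is at (393,258). I turn the tool first.

Request:
arm_command --plan '[[[-0.01,0,0,-7,0,0,0.085],[-0.01,0,0,-7,0,0,0.085],[-0.01,0,0,-7,0,0,0.085],[-0.01,0,0,-7,0,0,0.085],[-0.01,0,0,-7,0,0,0.085],[-0.01,0,0,-7,0,0,0.085],[-0.01,0,0,-7,0,0,0.085],[-0.01,0,0,-7,0,0,0.085],[-0.01,0,0,-6,0,0,0.085],[0,0,0,0,0,0,0.085]]]'

```text
t: 1.83
tool_pos: [0.2476, -0.5729, 0.3235]
tool_rot: [1.247, 1.19, -1.244]
contact_force: [-0.1, 0.5, 0.9]
opening: 0.0851
```

```bash
cat >> h.py <<'E'
def to(P=None,yaw=None,lab=''):
    "shift in tool axes to world P, turn left to yaw (deg) for a down tool"
    o=ctrl.get_obs();M=R.from_rotvec(o['tool_rot']).as_matrix();y=np.degrees(np.arctan2(M[1,1],M[0,1]))
    tilt=M[:2,0]
    print(lab,'t',round(o['t'],1),'tcp',np.round(o['tool_pos'],4),'yaw',round(y,2),'tilt',tilt.round(4),'F',np.round(o['contact_force'],1),'op',round(o['opening'],4))
    if P is not None: print('  shift',np.round(M.T@(np.array(P)-o['tool_pos']),4))
    if yaw is not None: print('  turn x',round(y-yaw,2))
E
python3 - <<'E'
from h import *
to([.425,.112,.28],-4.5)
E
```

```text
t 1.8 tcp [ 0.2476 -0.5729  0.3235] yaw -2.75 tilt [-0.001   0.0035] F [-0.1  0.5  0.9] op 0.0851
  shift [ 0.0457  0.1444 -0.6925]
  turn x 1.75
```

Request:
arm_command --plan '[[[0,0.008,-0.037,0.9,0,0,0.085],[0,0.008,-0.037,0.9,0,0,0.085],[0,0.008,-0.037,0,0,0,0.07],[0,0.008,-0.037,0,0,0,0.07],[0,0.008,-0.037,0,0,0,0.06],[0,0.008,-0.037,0,0,0,0.06],[0,0.008,-0.037,0,0,0,0.05],[0,0.008,-0.037,0,0,0,0.05],[0,0.008,-0.037,0,0,0,0.05],[0,0.008,-0.037,0,0,0,0.05],[0,0.008,-0.037,0,0,0,0.05],[0,0.008,-0.037,0,0,0,0.05],[0,0.008,-0.037,0,0,0,0.05],[0,0.008,-0.037,0,0,0,0.05],[0,0.006,-0.037,0,0,0,0.05],[0,0,-0.037,0,0,0,0.05],[0,0,-0.037,0,0,0,0.05],[0,0,-0.037,0,0,0,0.05],[0,0,-0.03,0,0,0,0.05],[0,0,0,0,0,0,0.05]]]'

```text
t: 3.5
tool_pos: [0.4433, 0.138, 0.3139]
tool_rot: [1.326, 1.143, -1.317]
contact_force: [-1.4, -1.0, -0.1]
opening: 0.0497
```

Run:
```python
from h import *
for c in('scene','top'):
  for k in range(2):
    shot(c,c+'2')
    for t in('rack','tub0','indexer','front','pocket0','handle0'): print(c,t,marks(c,t))
to([.475,.108,.23],-4.5)
```

```text
scene rack [(0.89, [0.535, 0.234, -0.001])]
scene tub0 [(0.95, [0.475, 0.108, 0.012]), (0.87, [0.496, 0.363, 0.01]), (0.63, [0.421, -0.102, 0.131])]
scene indexer [(0.87, [0.544, -0.219, -0.001])]
scene front [(0.62, [0.428, -0.227, 0.044])]
scene pocket0 [(0.78, [0.431, -0.22, 0.046]), (0.59, [0.542, -0.109, 0.046])]
scene handle0 [(0.86, [0.663, -0.089, 0.131]), (0.75, [0.419, -0.105, 0.133])]
scene rack [(0.59, [0.537, 0.233, -0.001])]
scene tub0 [(0.84, [0.491, 0.363, 0.011]), (0.59, [0.478, 0.106, 0.015])]
scene indexer [(0.72, [0.419, -0.1, 0.132]), (0.57, [0.543, -0.22, -0.002])]
scene front [(0.66, [0.432, -0.229, 0.045])]
scene pocket0 [(0.81, [0.432, -0.223, 0.046]), (0.71, [0.541, -0.105, 0.042]), (0.37, [0.291, 0.243, 0.0])]
scene handle0 [(0.92, [0.66, -0.087, 0.127]), (0.58, [0.422, -0.103, 0.132])]
top rack []
top tub0 [(0.68, [0.496, 0.361, 0.016]), (0.56, [0.476, 0.113, 0.018])]
top indexer [(0.63, [0.547, -0.221, 0.002])]
top front [(0.6, [0.433, -0.224, 0.048]), (0.5, [0.328, 0.401, 0.003])]
top pocket0 [(0.98, [0.433, -0.225, 0.046]), (0.95, [0.55, -0.334, 0.042]), (0.78, [0.54, -0.103, 0.046])]
top handle0 [(0.96, [0.414, -0.1, 0.131]), (0.78, [0.428, -0.349, 0.133])]
top rack []
top tub0 [(0.67, [0.476, 0.111, 0.018]), (0.41, [0.491, 0.361, 0.014])]
top indexer [(0.66, [0.546, -0.219, 0.003])]
top front [(0.61, [0.43, -0.223, 0.051])]
top pocket0 [(0.79, [0.434, -0.223, 0.046]), (0.68, [0.538, -0.104, 0.046]), (0.66, [0.553, -0.335, 0.046])]
top handle0 [(0.56, [0.415, -0.101, 0.131])]
 t 4.9 tcp [0.4436 0.1337 0.3146] yaw -8.83 tilt [-0.0011  0.0082] F [ 0.2  0.5 -0.2] op 0.0501
  shift [0.0844 0.0351 0.0213]
  turn x -4.33
```

Request:
arm_command --plan '[[[0.01,0.004,0.003,-0.7,0,0,0.05],[0.01,0.004,0.003,-0.7,0,0,0.05],[0.01,0.004,0.003,-0.7,0,0,0.05],[0.01,0.004,0.002,-0.7,0,0,0.05],[0.01,0.004,0.002,-0.7,0,0,0.05],[0.01,0.004,0.002,-0.7,0,0,0.05],[0.01,0.004,0.002,0,0,0,0.05],[0.01,0.004,0.002,0,0,0,0.05],[0,0,0,0,0,0,0.05],[0,0,0,0,0,0,0.05]]]'

```text
t: 5.73
tool_pos: [0.475, 0.1089, 0.2221]
tool_rot: [1.266, 1.184, -1.265]
contact_force: [0.2, 0.8, 0.7]
opening: 0.0502
```

Run:
```python
from h import *
to([.476,.109,.144],-4.3)
```

```text
t 5.7 tcp [0.475  0.1089 0.2221] yaw -4.23 tilt [-0.0068  0.0078] F [0.2 0.8 0.7] op 0.0502
  shift [0.0781 0.0015 0.0004]
  turn x 0.07
```

Request:
arm_command --plan '[[[0.01,0,0,0,-0.4,-0.4,0.05],[0.01,0,0,0,0,0,0.05],[0.01,0,0,0,0,0,0.05],[0.01,0,0,0,0,0,0.05],[0.01,0,0,0,0,0,0.05],[0.01,0,0,0,0,0,0.05],[0.008,0,0,0,0,0,0.05],[0.005,0,0,0,0,0,0.05],[0,0,0,0,0,0,0.05],[0,0,0,0,0,0,0.05]]]'

```text
t: 6.57
tool_pos: [0.4736, 0.1097, 0.1415]
tool_rot: [1.256, 1.185, -1.273]
contact_force: [-0.3, -0.0, 0.8]
opening: 0.05
```

Run:
```python
from h import *
to([.476,.109,.144],-4.3)
shot('scene','g1')
im=cv2.imread('pics/g1.png')[160:330,180:340]
cv2.imwrite('pics/g1c.png',cv2.resize(im,None,fx=4,fy=3.5,interpolation=3))
```

```text
t 6.6 tcp [0.4736 0.1097 0.1415] yaw -4.15 tilt [-0.0147  0.0009] F [-0.3 -0.   0.8] op 0.05
  shift [-0.0025  0.0024  0.0005]
  turn x 0.15
```

View pics/g1c.png

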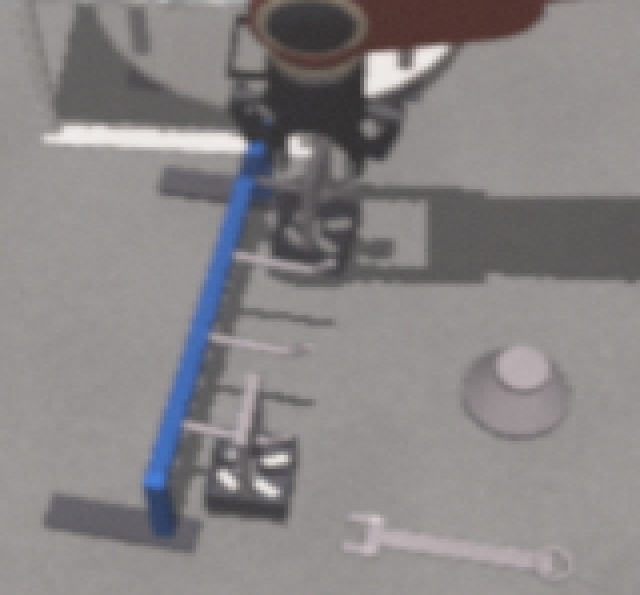

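The fingers straddle the plate at crop (310,155). I close and level the tool.

Request:
arm_command --plan '[[[0,0.002,0,0,0,0.8,0.05],[0,0,0,0,0,0,0.03],[0,0,0,0,0,0,0.0],[0,0,0,0,0,0,0.0],[0,0,0,0,0,0,0.0],[0,0,0,0,0,0,0.0],[0,0,0,0,0,0,0.0],[0,0,0,0,0,0,0.0]]]' --squeeze 50

```text
t: 7.28
tool_pos: [0.4773, 0.1096, 0.144]
tool_rot: [1.265, 1.17, -1.258]
contact_force: [0.2, -0.5, -0.4]
opening: 0.0095
```

Run:
```python
from h import *
to([.476,.109,.144],-4.3)
```

```text
t 7.3 tcp [0.4773 0.1096 0.144 ] yaw -4.16 tilt [0.0054 0.0001] F [ 0.2 -0.5 -0.4] op 0.0095
  shift [-0.0001 -0.0012  0.0007]
  turn x 0.14
```

Request:
arm_command --plan '[[[-0.007,0,0,0,0,0,0],[-0.007,0,0,0,0,0,0],[-0.007,0,0,0,0,0,0],[-0.006,0,0,0,0,0,0],[0,0,0,0,0,0,0],[0,0,0,0,0,0,0]]]' --squeeze 60

```text
t: 7.78
tool_pos: [0.4759, 0.1095, 0.1721]
tool_rot: [1.263, 1.172, -1.261]
contact_force: [0.5, -0.1, -3.1]
opening: 0.0091
```

Run:
```python
from h import *
to([.477,.109,.172],-4.3)
```

```text
t 7.8 tcp [0.4759 0.1095 0.1721] yaw -4.16 tilt [ 0.0023 -0.0002] F [ 0.5 -0.1 -3.1] op 0.0091
  shift [0.0001 0.0011 0.0004]
  turn x 0.14
```

Lifted (about 0.3 kg). I draw back, then raise.

Request:
arm_command --plan '[[[0,-0.012,0,0,0,0,0],[0,-0.012,0,0,0,0,0],[0,-0.012,0,0,0,0,0],[0,-0.012,0,0,0,0,0],[0,-0.012,0,0,0,0,0],[0,-0.012,0,0,0,0,0],[0,-0.008,0,0,0,0,0],[0,0,0,0,0,0,0],[-0.012,0,0,0,0,0,0],[-0.018,0,0,0,0,0,0],[-0.018,0,0,0,0,0,0],[-0.018,0,0,0,0,0,0],[-0.018,0,0,0,0,0,0],[-0.018,0,0,0,0,0,0],[-0.018,0,0,0,0,0,0],[-0.012,0,0,0,0,0,0],[0,0,0,0,0,0,0]]]'

```text
t: 9.2
tool_pos: [0.3956, 0.1147, 0.3155]
tool_rot: [1.267, 1.168, -1.259]
contact_force: [0.8, 0.1, -2.5]
opening: 0.0093
```

Run:
```python
from h import *
to([.425,-.225,.30],2.1)
```

```text
t 9.2 tcp [0.3956 0.1147 0.3155] yaw -4.27 tilt [ 0.0061 -0.0005] F [ 0.8  0.1 -2.5] op 0.0093
  shift [0.0158 0.0545 0.3366]
  turn x -6.37
```

Request:
arm_command --plan '[[[0,0,0.01,0,0,0,0],[0,0.003,0.02,0,0,0,0],[0,0.003,0.021,0,0,0,0],[0,0.003,0.021,0,0,0,0],[0,0.003,0.021,0,0,0,0],[0,0.003,0.021,0,0,0,0],[0,0.003,0.021,0,0,0,0],[0,0.003,0.021,0,0,0,0],[0,0.003,0.021,0,0,0,0],[0,0.003,0.021,0,0,0,0],[0,0.003,0.021,0,0,0,0],[0,0.003,0.021,0,0,0,0],[0,0.003,0.021,0,0,0,0],[0,0.003,0.021,0,0,0,0],[0,0.003,0.021,0,0,0,0],[0,0.003,0.021,0,0,0,0],[0,0.003,0.015,0,0,0,0],[0,0.003,0.008,0,0,0,0],[0,0,0,0,0,0,0]]]'

```text
t: 10.78
tool_pos: [0.4092, -0.2603, 0.29]
tool_rot: [1.26, 1.199, -1.283]
contact_force: [-0.8, 0.1, -4.1]
opening: 0.009
```

Run:
```python
from h import *
to([.430,-.225,.30],2.1)
```

```text
t 10.8 tcp [ 0.4092 -0.2603  0.29  ] yaw -4.45 tilt [-0.0279  0.0102] F [-0.8  0.1 -4.1] op 0.009
  shift [-0.0102  0.0177 -0.0369]
  turn x -6.55
```

Request:
arm_command --plan '[[[-0.002,0.004,-0.007,-1.5,-0.3,0.8,0],[-0.002,0.004,-0.007,-1.5,-0.3,0.8,0],[-0.002,0.004,-0.007,-1.5,0,0,0],[0,0.004,-0.007,-1.5,0,0,0],[0,0,-0.006,-0.5,0,0,0],[0,0,0,0,0,0,0],[0,0,0,0,0,0,0]]]'

```text
t: 11.37
tool_pos: [0.4272, -0.2187, 0.2953]
tool_rot: [1.171, 1.234, -1.168]
contact_force: [-0.6, -0.6, -3.8]
opening: 0.0091
```

Run:
```python
from h import *
to([.431,-.225,.28],2.1)
for c in('top','scene'):
    shot(c,c+'3')
    for t in('tub0','front','pocket0'): print(c,t,marks(c,t))
```

```text
t 11.4 tcp [ 0.4272 -0.2187  0.2953] yaw 3.09 tilt [0.0011 0.0011] F [-0.6 -0.6 -3.8] op 0.0091
  shift [0.0153 0.0034 0.0065]
  turn x 0.99
top tub0 [(0.83, [0.493, 0.363, 0.015]), (0.56, [0.43, -0.217, 0.167])]
top front [(0.58, [0.43, -0.224, 0.046])]
top pocket0 [(0.96, [0.537, -0.103, 0.05]), (0.65, [0.435, -0.225, 0.044])]
scene tub0 [(0.94, [0.492, 0.365, 0.011]), (0.67, [0.538, 0.23, -0.0]), (0.62, [0.428, -0.222, 0.165]), (0.23, [0.662, -0.087, 0.13])]
scene front [(0.88, [0.432, -0.227, 0.044]), (0.29, [0.427, -0.352, 0.129])]
scene pocket0 [(0.96, [0.435, -0.222, 0.046]), (0.83, [0.542, -0.107, 0.045]), (0.56, [0.551, -0.327, 0.043]), (0.33, [0.291, 0.24, -0.001])]
```

View pics/scene3.png

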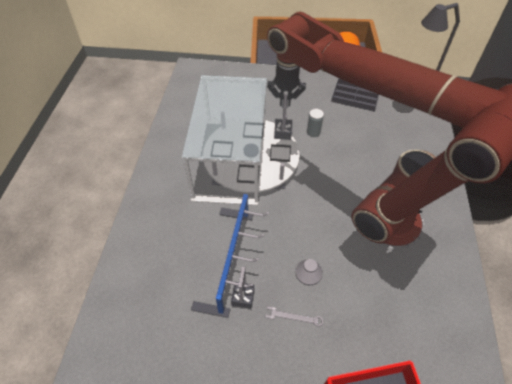

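Request:
arm_command --plan '[[[0.01,0.002,0.003,0.5,0,0,0],[0.014,0.001,0.002,0.4,0,0,0],[0.015,0,0,0,0,0,0],[0.015,0,0,0,0,0,0],[0.015,0,0,0,0,0,0],[0.015,0,0,0,0,0,0],[0.008,0,0,0,0,0,0],[0,0,0,0,0,0,0],[0,0,0,0,0,0,0]]]'

```text
t: 12.52
tool_pos: [0.43, -0.2275, 0.1943]
tool_rot: [1.19, 1.224, -1.188]
contact_force: [-0.0, 0.8, -3.7]
opening: 0.0091
```

Run:
```python
from h import *
to([.4305,-.224,.195],2.1)
for c in('top','scene'):
    shot(c,c+'4')
    for t in('tub0','front'): print(c,t,marks(c,t))
a=cv2.imread('pics/top4.png')[150:260,260:400];b=cv2.imread('pics/scene4.png')[70:200,230:340]
cv2.imwrite('pics/c4.png',np.hstack([cv2.resize(a,(400,400),interpolation=3),cv2.resize(b,(400,400),interpolation=3)]))
```

```text
t 12.5 tcp [ 0.43   -0.2275  0.1943] yaw 1.61 tilt [-0.0007  0.0018] F [-0.   0.8 -3.7] op 0.0091
  shift [-0.0007  0.0006 -0.0035]
  turn x -0.49
top tub0 [(0.96, [0.495, 0.359, 0.015]), (0.69, [0.417, -0.099, 0.13]), (0.67, [0.432, -0.227, 0.068])]
top front [(0.78, [0.431, -0.226, 0.046]), (0.28, [0.541, -0.101, 0.049])]
scene tub0 [(0.69, [0.49, 0.364, 0.013]), (0.6, [0.431, -0.232, 0.066]), (0.33, [0.549, -0.334, 0.044])]
scene front [(0.59, [0.429, -0.226, 0.045]), (0.37, [0.294, 0.239, 0.002])]
```

View pics/c4.png

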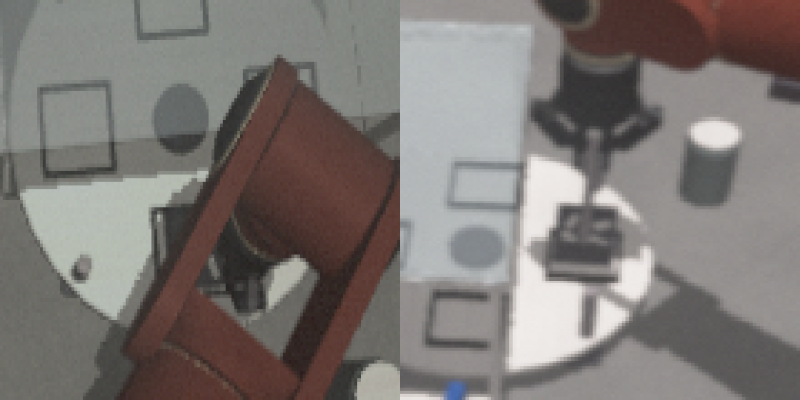

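The tub sits over the front pocket, a few mm towards -y. I correct that and lower it.

Request:
arm_command --plan '[[[0.0,0.0005,-0.0035,-0.4,0,0,0],[0.0,0,0,0,0,0,0],[0.004,0,0,0,0,0,0],[0.004,0,0,0,0,0,0],[0.004,0,0,0,0,0,0],[0.002,0,0,0,0,0,0],[0.0,0,0,0,0,0,0]]]'

```text
t: 13.4
tool_pos: [0.4323, -0.2244, 0.1829]
tool_rot: [1.183, 1.221, -1.18]
contact_force: [0.1, -0.6, -3.1]
opening: 0.0093
```

Run:
```python
from h import *
to([.4305,-.224,.175],2.1)
```

```text
t 13.4 tcp [ 0.4323 -0.2244  0.1829] yaw 2.1 tilt [ 0.0053 -0.0025] F [ 0.1 -0.6 -3.1] op 0.0093
  shift [ 0.0079 -0.0018 -0.0005]
  turn x -0.0
```

Request:
arm_command --plan '[[[0.003,-0.001,0,0,0,-0.3,0],[0.003,0,0,0,0,0,0],[0.002,0,0,0,0,0,0],[0.002,0,0,0,0,0,0],[0.001,0,0,0,0,0,0],[0.0,0,0,0,0,0,0]]]'

```text
t: 13.9
tool_pos: [0.4323, -0.2258, 0.1752]
tool_rot: [1.179, 1.221, -1.183]
contact_force: [-0.1, 0.1, -3.7]
opening: 0.0086
```

Run:
```python
from h import *
to([.4305,-.224,.174],2.1)
```

```text
t 13.9 tcp [ 0.4323 -0.2258  0.1752] yaw 2.09 tilt [ 0.0019 -0.0052] F [-0.1  0.1 -3.7] op 0.0086
  shift [ 0.0012 -0.0018 -0.0019]
  turn x -0.01
```

Request:
arm_command --plan '[[[0.001,0,0,0,0,0,0],[0.001,0,0,0,0,0,0],[0.001,0,0,0,0,0,0],[0.001,0,0,0,0,0,0],[0.0,0,0,0,0,0,0]]]'

```text
t: 14.32
tool_pos: [0.433, -0.2265, 0.1749]
tool_rot: [1.179, 1.22, -1.183]
contact_force: [-1.2, 0.6, -1.6]
opening: 0.0092
```

Request:
arm_command --plan '[[[0,0,0,0,0,0,0.02],[0,0,0,0,0,0,0.045],[0,0,0,0,0,0,0.05],[0,0,0,0,0,0,0.05],[-0.01,0,0,0,0,0,0.05],[-0.02,0,0,0,0,0,0.05],[-0.02,0,0,0,0,0,0.05],[-0.02,0,0,0,0,0,0.05],[-0.02,0,0,0,0,0,0.05],[-0.02,0,0,0,0,0,0.05],[0,0,0,0,0,0,0.05],[0,0,0,0,0,0,0.05]]]'

```text
t: 15.32
tool_pos: [0.4328, -0.2258, 0.2919]
tool_rot: [1.179, 1.216, -1.182]
contact_force: [-0.5, 0.0, -0.3]
opening: 0.0499
```

Run:
```python
from h import *
to([.35,-.10,.28],2.1)
for c in('top','scene'):
    shot(c,c+'5')
    for t in('tub0','front','handle0'): print(c,t,marks(c,t))
a=cv2.imread('pics/top5.png')[150:260,260:400];b=cv2.imread('pics/scene5.png')[70:200,230:340]
cv2.imwrite('pics/c5.png',np.hstack([cv2.resize(a,(400,400),interpolation=3),cv2.resize(b,(400,400),interpolation=3)]))
```

```text
t 15.3 tcp [ 0.4328 -0.2258  0.2919] yaw 2.09 tilt [ 0.0059 -0.0087] F [-0.5  0.  -0.3] op 0.0499
  shift [ 0.0103 -0.0782 -0.1289]
  turn x -0.01
top tub0 [(0.88, [0.496, 0.36, 0.013]), (0.53, [0.435, -0.227, 0.047]), (0.4, [0.426, -0.349, 0.132])]
top front [(0.76, [0.43, -0.225, 0.049]), (0.27, [0.414, -0.103, 0.131])]
top handle0 [(0.88, [0.413, -0.1, 0.131]), (0.84, [0.426, -0.35, 0.134])]
scene tub0 [(0.64, [0.437, -0.233, 0.046]), (0.64, [0.491, 0.363, 0.013])]
scene front [(0.96, [0.43, -0.227, 0.047])]
scene handle0 [(0.85, [0.429, -0.35, 0.126]), (0.72, [0.418, -0.1, 0.129]), (0.61, [0.661, -0.086, 0.129])]
```

View pics/c5.png

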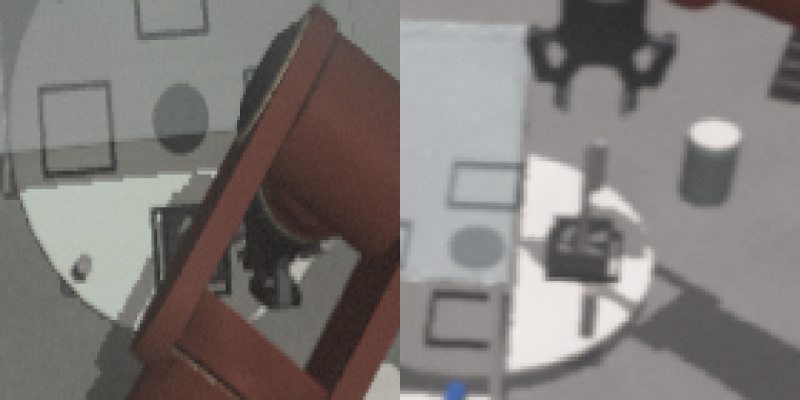

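The tub stands in the pocket (z about 0.046). Next I go over the +y front post and turn the jaws tangential.

Request:
arm_command --plan '[[[0,-0.003,-0.02,0,0.2,-0.3,0.035],[0,-0.003,-0.02,0,0,0,0.035],[0,-0.003,-0.02,0,0,0,0.035],[0,-0.003,-0.02,0,0,0,0.035],[0,-0.003,-0.02,0,0,0,0.035],[0,-0.003,-0.02,0,0,0,0.035],[0,0,0,7,0,0,0.035],[0,0,0,7,0,0,0.035],[0,0,0,7,0,0,0.035],[0,0,0,7,0,0,0.035],[0,0,0,7,0,0,0.035],[0,0,0,7,0,0,0.035],[0,0,0,7,0,0,0.035],[0,0,0,7,0,0,0.035],[0,0,0,7,0,0,0.035],[0,0,0,7,0,0,0.035],[0,0,0,7,0,0,0.035],[0,0,0,7,0,0,0.035],[0,0,0,7,0,0,0.035],[0,0,0,7,0,0,0.035]]]'

```text
t: 17.38
tool_pos: [0.4047, -0.0986, 0.2773]
tool_rot: [-2.12, 0.156, 2.163]
contact_force: [-0.3, -0.3, 0.3]
opening: 0.0349
```

Request:
arm_command --plan '[[[0,0,0,7,0,0,0.035],[0,0,0,7,0,0,0.035],[0,0,0,7,0,0,0.035],[0,0,0,7,0,0,0.035],[0,0,0,5,0,0,0.035],[0,0,0,0,0,0,0.035]]]'

```text
t: 17.88
tool_pos: [0.4036, -0.098, 0.2738]
tool_rot: [-1.762, 0.699, 1.813]
contact_force: [0.8, -1.0, -0.3]
opening: 0.0348
```

Run:
```python
from h import *
to([.4175,-.102,.17],-132.9)
```

```text
t 17.9 tcp [ 0.4036 -0.098   0.2738] yaw -132.62 tilt [-0.025   0.0082] F [ 0.8 -1.  -0.3] op 0.0348
  shift [ 0.1034 -0.0077 -0.0154]
  turn x 0.28
```

Add to h.py:
```python
_to=to
def to(P=None,yaw=None,lab=''):
    _to(P,yaw,lab); d=R.from_rotvec(ctrl.get_obs()['tool_rot']).as_matrix().T@[0,0,-1]
    print('  level turn y,z',np.degrees([-d[2],d[1]]).round(2))
```

```text
(no output)
```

Request:
arm_command --plan '[[[0.01,-0.003,-0.004,0,0.7,-0.3,0.035],[0.015,-0.002,-0.004,0,0.7,-0.3,0.035],[0.015,-0.002,-0.003,0,0,0,0.035],[0.015,-0.001,-0.003,0,0,0,0.035],[0.015,0,0,0,0,0,0.035],[0.015,0,0,0,0,0,0.035],[0.01,0,0,0,0,0,0.035],[0,0,0,0,0,0,0.035],[0,0,0,0,0,0,0.035]]]'

```text
t: 18.63
tool_pos: [0.4191, -0.1015, 0.1733]
tool_rot: [-1.801, 0.682, 1.8]
contact_force: [0.6, 0.1, 0.4]
opening: 0.0352
```

Run:
```python
from h import *
to([.4175,-.102,.095],-132.9)
for c in('top','scene'):
    shot(c,c+'6'); print(marks(c,'handle0'))
a=cv2.imread('pics/top6.png')[150:260,260:400];b=cv2.imread('pics/scene6.png')[70:200,230:340]
cv2.imwrite('pics/c6.png',np.hstack([cv2.resize(a,(400,400),interpolation=3),cv2.resize(b,(400,400),interpolation=3)]))
```

```text
t 18.6 tcp [ 0.4191 -0.1015  0.1733] yaw -131.47 tilt [ 0.0003 -0.0006] F [0.6 0.1 0.4] op 0.0352
  shift [0.0783 0.0014 0.001 ]
  turn x 1.43
  level turn y,z [-0.04 -0.02]
[(0.94, [0.416, -0.1, 0.132]), (0.75, [0.427, -0.346, 0.13]), (0.46, [0.435, -0.226, 0.045])]
[(0.72, [0.427, -0.353, 0.128]), (0.7, [0.42, -0.101, 0.134]), (0.61, [0.664, -0.087, 0.131])]
```

View pics/c6.png

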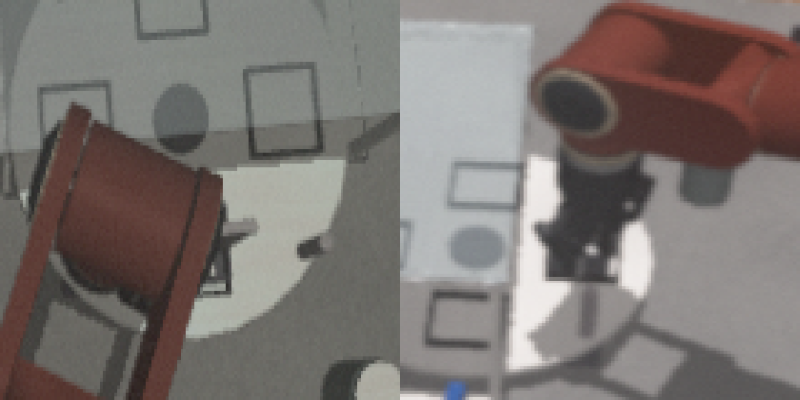

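Run:
```python
from h import *
def ray(c,px):
    k=calibration(c);K=np.array([[k['fx'],0,k['cx']],[0,k['fy'],k['cy']],[0,0,1.]])
    d=cv2.undistortPoints(np.array([[px]],float),K,np.array([k['k1'],0,0,0.]))[0,0]
    T=np.array(k['cam_to_world']);return T[:3,3],T[:3,:3]@[*d,1]
o1,d1=ray('scene',(279.5,102.5));o2,d2=ray('top',(278,192))
s=np.linalg.lstsq(np.c_[d1,-d2],o2-o1,rcond=None)[0];print(o1+s[0]*d1,o2+s[1]*d2)
for h in(.3,.35,.4,.45,.5): print(h,proj('scene',(.419,-.1015,h)),proj('top',(.419,-.1015,h)))
print(ctrl.get_obs()['q'])
```

```text
[ 0.43690756 -0.05081218  0.45697265] [ 0.45133071 -0.05230639  0.45945884]
0.3 [284.0106748 129.6902494] [295.07653693 215.45633741]
0.35 [284.94313488 118.33279915] [297.31706795 213.25129446]
0.4 [285.9315607  106.26368949] [299.84291693 210.76479986]
0.45 [286.98075678  93.41821842] [302.7121788  207.93940246]
0.5 [288.09602387  79.72432105] [305.99983095 204.70091014]
[-4.10177849e-01 -4.02234497e-01  2.10660374e+00 -4.90049697e-04
  1.43385127e+00  1.88522168e+00]
```

The wrist stays well above the cover, so I descend.

Request:
arm_command --plan '[[[0.01,0.001,0.001,0.8,0,0,0.035],[0.012,0.001,0,0.5,0,0,0.035],[0.012,0,0,0,0,0,0.035],[0.012,0,0,0,0,0,0.035],[0.012,0,0,0,0,0,0.035],[0.012,0,0,0,0,0,0.035],[0.008,0,0,0,0,0,0.035],[0,0,0,0,0,0,0.03],[0,0,0,0,0,0,0.025],[0,0,0,0,0,0,0.022]]]'

```text
t: 19.67
tool_pos: [0.4185, -0.1037, 0.0913]
tool_rot: [-1.79, 0.704, 1.775]
contact_force: [0.3, -0.4, 0.1]
opening: 0.022
```

Run:
```python
from h import *
to([.4175,-.102,.095],-132.9)
```

```text
t 19.7 tcp [ 0.4185 -0.1037  0.0913] yaw -133.08 tilt [ 0.007  -0.0038] F [ 0.3 -0.4  0.1] op 0.022
  shift [-0.0037 -0.0006  0.0018]
  turn x -0.18
  level turn y,z [-0.44  0.11]
```

Request:
arm_command --plan '[[[0,0.004,0,-1.3,0,0,0.022],[0,0.0076,-0.0002,-2.5,0,0,0.022],[0,0.0076,-0.0002,-2.5,0,0,0.022],[0,0.0076,-0.0002,-2.5,0,0,0.022],[0,0.0076,-0.0002,-2.5,0,0,0.022],[0,0.0076,-0.0002,-2.5,0,0,0.022],[0,0.0076,-0.0002,-2.5,0,0,0.022],[0,0.0076,-0.0002,-2.5,0,0,0.022]]]'

```text
t: 20.33
tool_pos: [0.3921, -0.1442, 0.0923]
tool_rot: [-2.01, 0.391, 1.967]
contact_force: [0.5, 4.7, -2.4]
opening: 0.0219
```

```bash
cat >> h.py <<'E'
C=np.array([.545,-.2205])
def arc():
    "deviation from the handle circle, indexer angle of the TCP"
    o=ctrl.get_obs();d=o['tool_pos'][:2]-C;a=np.degrees(np.arctan2(d[1],d[0]))%360
    print('r',np.hypot(*d).round(4),'post angle',round(a-2.1,2),'want yaw',round(a-270,2)); to(None,a-270)
E
python3 -c "
from h import *
arc()"
```

```text
r 0.1709 post angle 151.39 want yaw -116.51
 t 20.3 tcp [ 0.3921 -0.1442  0.0923] yaw -113.37 tilt [0.0253 0.0157] F [ 0.5  4.7 -2.4] op 0.0219
  turn x 3.14
  level turn y,z [-0.97  1.4 ]
```

Request:
arm_command --plan '[[[0,0.0076,0.0005,-1.5,-0.5,0.7,0.022],[0,0.0076,0.0005,-1.5,-0.5,0.7,0.022],[0,0.0076,0.0005,-1.5,-0.1,0.2,0.022],[0,0.0076,0.0002,-2.2,-0.1,0.2,0.022],[0,0.0076,0,-2.4,-0.1,0.2,0.022],[0,0.0076,-0.0002,-2.4,-0.1,0.2,0.022],[0,0.0076,-0.0002,-2.4,-0.1,0.2,0.022],[0,0.0076,-0.0002,-2.4,-0.1,0.2,0.022],[0,0.0076,-0.0002,-2.4,-0.1,0.2,0.022]]]'

```text
t: 21.08
tool_pos: [0.3745, -0.2032, 0.0931]
tool_rot: [-2.18, 0.075, 2.198]
contact_force: [0.1, 3.4, -2.5]
opening: 0.0222
```

```bash
python3 -c "
from h import *
arc()"
```

```text
r 0.1714 post angle 172.12 want yaw -95.78
 t 21.1 tcp [ 0.3745 -0.2032  0.0931] yaw -93.8 tilt [-0.0085 -0.0021] F [ 0.1  3.4 -2.5] op 0.0222
  turn x 1.98
  level turn y,z [ 0.48 -0.15]
```

Request:
arm_command --plan '[[[0,0.0076,0.0005,-1.8,0.2,-0.1,0.022],[0,0.0076,0.0005,-2.2,0.1,0,0.022],[0,0.0076,0.0003,-2.4,0,0,0.022],[0,0.0076,0,-2.4,0,0,0.022],[0,0.0076,0,-2.4,0,0,0.022],[0,0.0076,0,-2.4,0,0,0.022],[0,0.0076,0,-2.4,0,0,0.022],[0,0.0076,0,-2.4,0,0,0.022],[0,0.0076,0,-2.4,0,0,0.022],[0,0.0076,0,-2.4,0,0,0.022]]]'

```text
t: 21.92
tool_pos: [0.3839, -0.2788, 0.0966]
tool_rot: [2.032, 0.372, -2.024]
contact_force: [0.1, 0.8, -0.6]
opening: 0.0218
```

```bash
python3 -c "
from h import *
arc()"
```

```text
r 0.1713 post angle 197.8 want yaw -70.1
 t 21.9 tcp [ 0.3839 -0.2788  0.0966] yaw -69.43 tilt [0.003 0.005] F [ 0.1  0.8 -0.6] op 0.0218
  turn x 0.67
  level turn y,z [-0.26  0.21]
```

Request:
arm_command --plan '[[[0.0003,0.0076,0.0006,-2,-0.1,0.1,0.022],[0.0003,0.0076,0.0006,-2.2,0,0,0.022],[0,0.0076,0.0003,-2.3,0,0,0.022],[0,0.0076,0,-2.4,0,0,0.022],[0,0.0076,0,-2.4,0,0,0.022],[0,0.0076,0,-2.4,0,0,0.022],[0,0.0076,0,-2.4,0,0,0.022],[0,0.0076,0,-2.4,0,0,0.022],[0,0.006,0,-2,0,0,0.022],[0,0.002,0,-1,0,0,0.022],[0,0,0,0,0,0,0.022]]]'

```text
t: 22.83
tool_pos: [0.4253, -0.3499, 0.1079]
tool_rot: [1.786, 0.68, -1.762]
contact_force: [-0.7, 0.2, -0.0]
opening: 0.0223
```

```bash
python3 -c "
from h import *
arc()"
```

```text
r 0.1763 post angle 225.14 want yaw -42.76
 t 22.8 tcp [ 0.4253 -0.3499  0.1079] yaw -46.88 tilt [ 0.0197 -0.0158] F [-0.7  0.2 -0. ] op 0.0223
  turn x -4.12
  level turn y,z [-0.2  -1.43]
```

Request:
arm_command --plan '[[[0,0,0,0,0,0,0.03],[0,0,0,0,0,0,0.04],[0,0,0,0,0,0,0.04],[-0.012,0,0,0,0,-0.7,0.04],[-0.02,0,0,0,0,-0.7,0.04],[-0.02,0,0,0,0,0,0.04],[-0.02,0,0,0,0,0,0.04],[-0.02,0,0,0,0,0,0.05],[-0.02,0,0,0,0,0,0.05],[-0.02,0,0,0,0,0,0.05],[-0.02,0,0,0,0,0,0.05],[-0.02,0,0,0,0,0,0.05],[-0.02,0,0,0,0,0,0.05],[-0.01,0,0,0,0,0,0.05],[0,0,0,0,0,0,0.05]]]'

```text
t: 24.08
tool_pos: [0.4204, -0.3445, 0.316]
tool_rot: [1.787, 0.714, -1.789]
contact_force: [0.3, -0.2, 0.5]
opening: 0.0501
```

Run:
```python
from h import *
to([.40,.10,.31],-4.3)
for c in('top','scene'):
    shot(c,c+'7')
    for t in('tub0','front','pocket0','handle0'): print(c,t,marks(c,t))
```

```text
t 24.1 tcp [ 0.4204 -0.3445  0.316 ] yaw -47.1 tilt [-0.0055  0.0107] F [ 0.3 -0.2  0.5] op 0.0501
  shift [ 0.0109 -0.3394 -0.2876]
  turn x -42.8
  level turn y,z [-0.19  0.66]
top tub0 [(0.93, [0.492, 0.362, 0.014]), (0.42, [0.557, -0.327, 0.048])]
top front [(0.92, [0.429, -0.221, 0.049])]
top pocket0 [(0.98, [0.543, -0.111, 0.046]), (0.94, [0.554, -0.333, 0.047]), (0.68, [0.545, -0.224, -0.002]), (0.58, [0.431, -0.226, 0.047])]
top handle0 [(0.86, [0.415, -0.099, 0.128]), (0.7, [0.428, -0.35, 0.13])]
scene tub0 [(0.69, [0.492, 0.365, 0.011])]
scene front [(0.95, [0.429, -0.228, 0.046])]
scene pocket0 [(0.81, [0.556, -0.335, 0.044]), (0.59, [0.539, -0.107, 0.046])]
scene handle0 [(0.84, [0.666, -0.092, 0.128]), (0.82, [0.434, -0.352, 0.134]), (0.81, [0.418, -0.103, 0.131]), (0.48, [0.495, 0.364, 0.01]), (0.41, [0.429, -0.228, 0.048])]
```

View pics/scene7.png

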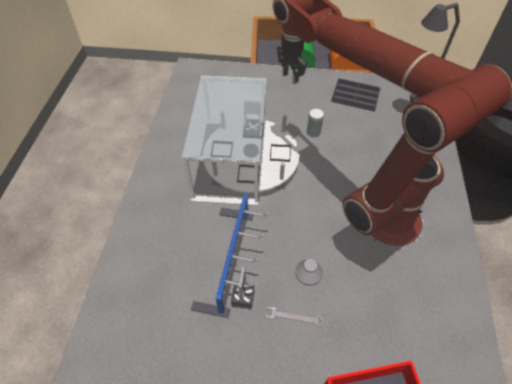

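The first tub is now under the cover (252,125), the front pocket is empty (281,153), and the second tub still hangs at (243,295).

Request:
arm_command --plan '[[[0,0,0,-7,0,0.3,0.05],[0,0,0,-7,0,0.3,0.05],[0,0,0,-7,0,0,0.05],[0,0,0,-7,0,0,0.05],[0,0,0,-7,0,0,0.05],[0,0,0,-7,0,0,0.05],[0,0,0,0,0,0,0.05]]]'

```text
t: 25.17
tool_pos: [0.4194, -0.3436, 0.3102]
tool_rot: [1.265, 1.187, -1.256]
contact_force: [-0.4, -0.3, -0.2]
opening: 0.0497
```

```bash
python3 -c "
from h import *
to([.42,.34,.30],-4.3)"
```

```text
t 25.2 tcp [ 0.4194 -0.3436  0.3102] yaw -3.86 tilt [-0.0031  0.0103] F [-0.4 -0.3 -0.2] op 0.0497
  shift [ 0.0172 -0.0455 -0.6819]
  turn x 0.44
  level turn y,z [-0.58  0.22]
```

Request:
arm_command --plan '[[[0,-0.0025,-0.025,0.2,-0.5,0.2,0.05],[0,-0.0025,-0.036,0,0,0,0.05],[0,-0.0025,-0.036,0,0,0,0.05],[0,-0.0025,-0.036,0,0,0,0.05],[0,-0.0025,-0.036,0,0,0,0.05],[0,-0.0025,-0.036,0,0,0,0.05],[0,-0.0025,-0.036,0,0,0,0.05],[0,-0.0025,-0.036,0,0,0,0.05],[0,-0.0025,-0.036,0,0,0,0.05],[0,-0.0025,-0.036,0,0,0,0.05],[0,-0.0025,-0.036,0,0,0,0.05],[0,-0.0025,-0.036,0,0,0,0.05],[0,-0.0025,-0.036,0,0,0,0.05],[0,-0.0025,-0.036,0,0,0,0.05],[0,-0.0025,-0.036,0,0,0,0.05],[0,-0.0025,-0.036,0,0,0,0.05],[0,-0.0025,-0.036,0,0,0,0.05],[0,-0.0025,-0.036,0,0,0,0.05],[0,-0.0025,-0.03,0,0,0,0.05],[0,0,0,0,0,0,0.05]]]'

```text
t: 26.83
tool_pos: [0.4401, 0.3548, 0.3089]
tool_rot: [1.322, 1.135, -1.312]
contact_force: [-0.5, -0.9, 0.2]
opening: 0.05
```

Run:
```python
from h import *
to([.493,.3625,.23],-4.3)
for c in('top','scene'):
  for k in range(2):
    shot(c); print(marks(c,'tub0'))
```

```text
t 26.8 tcp [0.4401 0.3548 0.3089] yaw -8.46 tilt [0.0042 0.0033] F [-0.5 -0.9  0.2] op 0.05
  shift [ 0.0792  0.0509 -0.015 ]
  turn x -4.16
  level turn y,z [-0.22 -0.21]
[(0.97, [0.493, 0.364, 0.015]), (0.67, [0.555, -0.333, 0.047])]
[(0.76, [0.494, 0.362, 0.017]), (0.67, [0.555, -0.329, 0.047]), (0.3, [0.557, -0.335, 0.049])]
[(0.6, [0.491, 0.363, 0.013])]
[(0.8, [0.496, 0.364, 0.009])]
```

Request:
arm_command --plan '[[[0.01,0.006,-0.002,-0.7,-0.1,-0.1,0.05],[0.01,0.006,-0.002,-0.7,-0.1,-0.1,0.05],[0.01,0.006,-0.002,-0.7,0,0,0.05],[0.01,0.006,-0.002,-0.7,0,0,0.05],[0.01,0.006,-0.002,-0.7,0,0,0.05],[0.01,0.006,-0.001,-0.6,0,0,0.05],[0.01,0.006,0,0,0,0,0.05],[0.008,0.006,0,0,0,0,0.05],[0,0,0,0,0,0,0.05],[0,0,0,0,0,0,0.05]]]'

```text
t: 28.07
tool_pos: [0.4961, 0.3523, 0.2205]
tool_rot: [1.262, 1.171, -1.269]
contact_force: [0.6, -0.6, 1.3]
opening: 0.0499
```

```bash
python3 -c "
from h import *
to([.4935,.363,.144],-4.3)"
```

```text
t 28.1 tcp [0.4961 0.3523 0.2205] yaw -4.43 tilt [-0.002  -0.0033] F [ 0.6 -0.6  1.3] op 0.0499
  shift [ 0.0765 -0.0033 -0.0107]
  turn x -0.13
  level turn y,z [0.2 0.1]
```

Request:
arm_command --plan '[[[0.005,-0.002,-0.005,-0.1,0.2,0.1,0.05],[0.01,-0.001,-0.005,0,0,0,0.05],[0.01,0,0,0,0,0,0.05],[0.01,0,0,0,0,0,0.05],[0.01,0,0,0,0,0,0.05],[0.01,0,0,0,0,0,0.05],[0.01,0,0,0,0,0,0.05],[0.006,0,0,0,0,0,0.05],[0,0,0,0,0,0,0.05],[0,0,0,0,0,0,0.05]]]'

```text
t: 28.9
tool_pos: [0.4926, 0.3642, 0.1423]
tool_rot: [1.264, 1.174, -1.263]
contact_force: [-1.3, -0.1, -0.1]
opening: 0.0504
```

Run:
```python
from h import *
to([.4935,.363,.144],-4.3)
shot('top','t8');shot('scene','s8')
a=cv2.imread('pics/top8.png') if 0 else cv2.imread('pics/t8.png')[150:260,70:210];b=cv2.imread('pics/s8.png')[220:340,190:310]
cv2.imwrite('pics/c8.png',np.hstack([cv2.resize(a,(400,400),interpolation=3),cv2.resize(b,(400,400),interpolation=3)]))
```

```text
t 28.9 tcp [0.4926 0.3642 0.1423] yaw -4.24 tilt [0.0004 0.0008] F [-1.3 -0.1 -0.1] op 0.0504
  shift [-0.0017  0.001   0.0012]
  turn x 0.06
  level turn y,z [-0.05 -0.02]
```

View pics/c8.png

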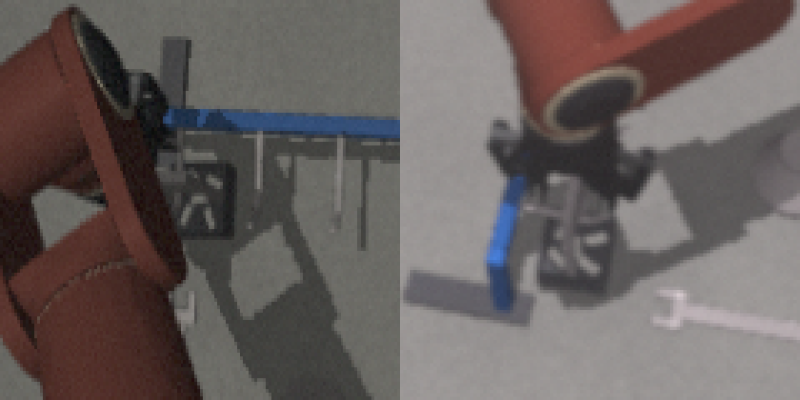

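The fingers straddle the second plate (right crop (570,190)). I close, then lift.

Request:
arm_command --plan '[[[-0.0015,0.001,0,0,0,0,0.03],[0,0,0,0,0,0,0.0],[0,0,0,0,0,0,0.0],[0,0,0,0,0,0,0.0],[0,0,0,0,0,0,0.0],[0,0,0,0,0,0,0.0],[0,0,0,0,0,0,0.0]]]' --squeeze 60

```text
t: 29.58
tool_pos: [0.4952, 0.3648, 0.147]
tool_rot: [1.269, 1.172, -1.258]
contact_force: [0.2, -0.1, -1.2]
opening: 0.0089
```

Request:
arm_command --plan '[[[-0.007,0,0,0,0,0,0],[-0.007,0,0,0,0,0,0],[-0.007,0,0,0,0,0,0],[-0.006,0,0,0,0,0,0],[0,0,0,0,0,0,0],[0,0,0,0,0,0,0]]]'

```text
t: 30.08
tool_pos: [0.494, 0.3641, 0.1749]
tool_rot: [1.266, 1.173, -1.262]
contact_force: [-0.4, -0.5, -4.6]
opening: 0.0092
```

Request:
arm_command --plan '[[[0,-0.012,0,0,0,0,0],[0,-0.012,0,0,0,0,0],[0,-0.012,0,0,0,0,0],[0,-0.012,0,0,0,0,0],[0,-0.012,0,0,0,0,0],[0,-0.012,0,0,0,0,0],[0,-0.008,0,0,0,0,0],[0,0,0,0,0,0,0],[-0.012,0,0,0,0,0,0],[-0.018,0,0,0,0,0,0],[-0.018,0,0,0,0,0,0],[-0.018,0,0,0,0,0,0],[-0.018,0,0,0,0,0,0],[-0.018,0,0,0,0,0,0],[-0.018,0,0,0,0,0,0],[-0.012,0,0,0,0,0,0],[0,0,0,0,0,0,0]]]'

```text
t: 31.5
tool_pos: [0.4046, 0.3696, 0.3178]
tool_rot: [1.266, 1.172, -1.26]
contact_force: [0.6, -0.2, -3.4]
opening: 0.0089
```

```bash
python3 -c "
from h import *
to([.4,-.2,.30],2.1)"
```

```text
t 31.5 tcp [0.4046 0.3696 0.3178] yaw -4.25 tilt [0.0037 0.0013] F [ 0.6 -0.2 -3.4] op 0.0089
  shift [0.0171 0.0375 0.5684]
  turn x -6.35
  level turn y,z [-0.09 -0.21]
```

Request:
arm_command --plan '[[[0,0,0.015,0,0,0,0],[0,0.002,0.025,0,0,0,0],[0,0.002,0.03,0,0,0,0],[0,0.002,0.03,0,0,0,0],[0,0.002,0.03,0,0,0,0],[0,0.002,0.03,0,0,0,0],[0,0.002,0.03,0,0,0,0],[0,0.002,0.03,0,0,0,0],[0,0.002,0.03,0,0,0,0],[0,0.002,0.03,0,0,0,0],[0,0.002,0.03,0,0,0,0],[0,0.002,0.03,0,0,0,0],[0,0.002,0.03,0,0,0,0],[0,0.002,0.03,0,0,0,0],[0,0.002,0.03,0,0,0,0],[0,0.002,0.03,0,0,0,0],[0,0.002,0.03,0,0,0,0],[0,0.002,0.022,0,0,0,0],[0,0.002,0.012,0,0,0,0],[0,0,0,0,0,0,0]]]'

```text
t: 33.17
tool_pos: [0.3982, -0.1809, 0.306]
tool_rot: [1.264, 1.176, -1.266]
contact_force: [0.0, 0.5, -3.3]
opening: 0.0089
```

```bash
python3 -c "
from h import *
to([.431,-.224,.29],2.1)"
```

```text
t 33.2 tcp [ 0.3982 -0.1809  0.306 ] yaw -4.31 tilt [-0.0032  0.001 ] F [ 0.   0.5 -3.3] op 0.0089
  shift [0.0159 0.036  0.0405]
  turn x -6.41
  level turn y,z [-0.04  0.19]
```

Request:
arm_command --plan '[[[0.002,0.006,0.007,-1.2,0,0.1,0],[0.003,0.006,0.007,-1.2,0,0.1,0],[0.003,0.006,0.007,-1.2,0,0,0],[0.003,0.006,0.007,-1.2,0,0,0],[0.003,0.005,0.006,-1,0,0,0],[0.002,0.003,0.003,-0.4,0,0,0],[0,0,0,0,0,0,0],[0,0,0,0,0,0,0]]]'

```text
t: 33.83
tool_pos: [0.4291, -0.2175, 0.2851]
tool_rot: [1.185, 1.236, -1.182]
contact_force: [-0.0, 0.0, -3.7]
opening: 0.0092
```

Run:
```python
from h import *
to([.432,-.225,.195],2.1)
for c in('top','scene'):
    shot(c); print(c,marks(c,'tub0'),marks(c,'front'))
```

```text
t 33.8 tcp [ 0.4291 -0.2175  0.2851] yaw 2.14 tilt [-0.0049  0.0073] F [-0.   0.  -3.7] op 0.0092
  shift [0.09   0.003  0.0082]
  turn x 0.04
  level turn y,z [-0.43  0.26]
top [(0.5, [0.429, -0.219, 0.152])] [(0.89, [0.431, -0.224, 0.049])]
scene [(0.67, [0.428, -0.219, 0.15]), (0.58, [0.327, 0.404, -0.002]), (0.55, [0.432, -0.351, 0.134]), (0.18, [0.537, 0.229, -0.003])] [(0.83, [0.432, -0.224, 0.048]), (0.43, [0.537, 0.235, -0.002])]
```

Request:
arm_command --plan '[[[0.008,0.002,0.004,0,-0.4,0.2,0],[0.013,0.001,0.004,0,0,0,0],[0.014,0,0,0,0,0,0],[0.014,0,0,0,0,0,0],[0.014,0,0,0,0,0,0],[0.012,0,0,0,0,0,0],[0.008,0,0,0,0,0,0],[0,0,0,0,0,0,0],[0,0,0,0,0,0,0]]]'

```text
t: 34.88
tool_pos: [0.4318, -0.2272, 0.1932]
tool_rot: [1.181, 1.226, -1.183]
contact_force: [0.5, -0.4, -3.3]
opening: 0.0086
```

Run:
```python
from h import *
to([.431,-.225,.187],2.1)
for c in('top','scene'):
    shot(c); print(c,marks(c,'tub0'),marks(c,'front'))
```

```text
t 34.9 tcp [ 0.4318 -0.2272  0.1932] yaw 2.1 tilt [-0.0006 -0.0015] F [ 0.5 -0.4 -3.3] op 0.0086
  shift [ 0.0062 -0.0008 -0.0022]
  turn x -0.0
  level turn y,z [0.08 0.04]
top [(0.67, [0.435, -0.229, 0.061])] [(0.96, [0.429, -0.223, 0.045]), (0.67, [0.431, -0.349, 0.132])]
scene [(0.94, [0.433, -0.227, 0.061])] [(0.96, [0.433, -0.228, 0.047]), (0.19, [0.543, -0.22, 0.002])]
```

Request:
arm_command --plan '[[[0,-0.001,-0.0025,0,0,0,0],[0.003,0,0,0,0,0,0],[0.003,0,0,0,0,0,0],[0.003,0,0,0,0,0,0],[0.002,0,0,0,0,0,0],[0,0,0,0,0,0,0]]]'

```text
t: 35.68
tool_pos: [0.4324, -0.2255, 0.1852]
tool_rot: [1.18, 1.218, -1.181]
contact_force: [-0.4, -0.1, -4.2]
opening: 0.0087
```

Request:
arm_command --plan '[[[0.002,0,0,0,0,0,0],[0.002,0,0,0,0,0,0],[0.001,0,0,0,0,0,0],[0,0,0,0,0,0,0]]]'

```text
t: 36.02
tool_pos: [0.4322, -0.2254, 0.1791]
tool_rot: [1.18, 1.219, -1.181]
contact_force: [-0.4, 0.7, -2.9]
opening: 0.0089
```

Request:
arm_command --plan '[[[0.001,0,0,0,0,0,0],[0.001,0,0,0,0,0,0],[0.001,0,0,0,0,0,0],[0,0,0,0,0,0,0]]]'

```text
t: 36.35
tool_pos: [0.4328, -0.2261, 0.1779]
tool_rot: [1.18, 1.217, -1.181]
contact_force: [0.5, 1.2, -3.1]
opening: 0.0088
```

Run:
```python
from h import *
to([.431,-.225,.176],2.1)
for c in('top','scene'):
    shot(c); print(c,marks(c,'tub0'))
```

```text
t 36.4 tcp [ 0.4328 -0.2261  0.1779] yaw 2.12 tilt [ 0.0058 -0.0066] F [ 0.5  1.2 -3.1] op 0.0088
  shift [ 0.0019 -0.0017 -0.0011]
  turn x 0.02
  level turn y,z [ 0.39 -0.32]
top [(0.71, [0.434, -0.23, 0.046])]
scene [(0.71, [0.435, -0.227, 0.042])]
```

At the floor within a millimetre, so I press slightly and release.

Request:
arm_command --plan '[[[0.001,0,0,0,0,0,0],[0.001,0,0,0,0,0,0],[0,0,0,0,0,0,0.02],[0,0,0,0,0,0,0.045],[0,0,0,0,0,0,0.05],[0,0,0,0,0,0,0.05],[-0.01,0,0,0,0.2,-0.2,0.05],[-0.02,0,0,0,0,0,0.05],[-0.02,0,0,0,0,0,0.05],[-0.02,0,0,0,0,0,0.05],[-0.02,0,0,0,0,0,0.05],[-0.012,0,0,0,0,0,0.05],[0,-0.002,-0.02,0,0,0,0.035],[0,-0.002,-0.02,0,0,0,0.035],[0,-0.002,-0.02,0,0,0,0.035],[0,-0.002,-0.02,0,0,0,0.035],[0,-0.002,-0.02,0,0,0,0.035],[0,-0.002,-0.018,0,0,0,0.035],[0,0,0,0,0,0,0.035]]]'

```text
t: 38.13
tool_pos: [0.4169, -0.1053, 0.2909]
tool_rot: [1.184, 1.214, -1.181]
contact_force: [0.1, 0.1, 1.4]
opening: 0.0353
```

Run:
```python
from h import *
to([.4175,-.102,.275],-132.9)
for c in('top','scene'):
    shot(c,c+'9');
    for t in('tub0','handle0'): print(c,marks(c,t))
a=cv2.imread('pics/top9.png')[130:260,250:400];b=cv2.imread('pics/scene9.png')[70:200,200:330]
cv2.imwrite('pics/c9.png',np.hstack([cv2.resize(a,(400,400),interpolation=3),cv2.resize(b,(400,400),interpolation=3)]))
```

```text
t 38.1 tcp [ 0.4169 -0.1053  0.2909] yaw 1.91 tilt [ 0.009 -0.006] F [0.1 0.1 1.4] op 0.0353
  shift [ 0.0159  0.0005 -0.0034]
  turn x 134.81
  level turn y,z [ 0.36 -0.5 ]
top [(0.62, [0.558, -0.331, 0.046])]
top [(0.76, [0.413, -0.101, 0.123])]
scene [(0.95, [0.43, -0.229, 0.043])]
scene [(0.83, [0.416, -0.098, 0.133]), (0.82, [0.432, -0.352, 0.134]), (0.68, [0.328, 0.402, -0.0])]
```

View pics/c9.png

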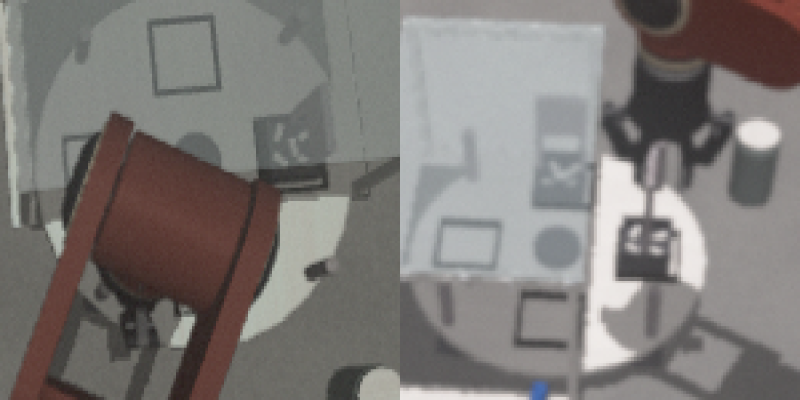

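Both tubs stand in pockets, the second in the front one (right crop (648,245)). I turn the jaws for the second index.

Request:
arm_command --plan '[[[0,0,0,7,0.3,-0.5,0.035],[0,0,0,7,0,0,0.035],[0,0,0,7,0,0,0.035],[0,0,0,7,0,0,0.035],[0,0,0,7,0,0,0.035],[0,0,0,7,0,0,0.035],[0,0,0,7,0,0,0.035],[0,0,0,7,0,0,0.035],[0,0,0,7,0,0,0.035],[0,0,0,7,0,0,0.035],[0,0,0,7,0,0,0.035],[0,0,0,7,0,0,0.035],[0,0,0,7,0,0,0.035],[0,0,0,7,0,0,0.035],[0,0,0,7,0,0,0.035],[0,0,0,7,0,0,0.035],[0,0,0,7,0,0,0.035],[0,0,0,7,0,0,0.035],[0,0,0,6,0,0,0.035],[0,0,0,0,0,0,0.035]]]'

```text
t: 40.1
tool_pos: [0.4173, -0.1242, 0.2861]
tool_rot: [-1.759, 0.721, 1.783]
contact_force: [-0.3, -0.4, -0.5]
opening: 0.0351
```

Run:
```python
from h import *
to([.4175,-.102,.175],-132.9)
```

```text
t 40.1 tcp [ 0.4173 -0.1242  0.2861] yaw -134.11 tilt [-0.0129  0.0018] F [-0.3 -0.4 -0.5] op 0.0351
  shift [ 0.1111 -0.0169  0.0141]
  turn x -1.21
  level turn y,z [ 0.6  -0.44]
```

Request:
arm_command --plan '[[[0.01,-0.005,0.004,-0.5,0.6,-0.4,0.035],[0.015,-0.005,0.004,-0.5,0,0,0.035],[0.015,-0.004,0.003,0,0,0,0.035],[0.015,-0.003,0.003,0,0,0,0.035],[0.015,0,0,0,0,0,0.035],[0.015,0,0,0,0,0,0.035],[0.014,0,0,0,0,0,0.035],[0.006,0,0,0,0,0,0.035],[0,0,0,0,0,0,0.035]]]'

```text
t: 40.85
tool_pos: [0.4196, -0.1068, 0.1774]
tool_rot: [-1.795, 0.692, 1.792]
contact_force: [-0.2, 0.4, 0.0]
opening: 0.035
```

Run:
```python
from h import *
to([.4175,-.102,.095],-132.9)
for c in('top','scene'):
    shot(c); print(marks(c,'handle0'))
```

```text
t 40.9 tcp [ 0.4196 -0.1068  0.1774] yaw -132.1 tilt [ 0.0006 -0.0018] F [-0.2  0.4  0. ] op 0.035
  shift [ 0.0824 -0.0022  0.0049]
  turn x 0.8
  level turn y,z [-0.09 -0.05]
[(0.87, [0.412, -0.101, 0.122]), (0.66, [0.428, -0.347, 0.133])]
[(0.91, [0.416, -0.101, 0.131]), (0.76, [0.663, -0.094, 0.129]), (0.7, [0.433, -0.351, 0.134])]
```

Request:
arm_command --plan '[[[0.008,-0.001,0.003,0.5,0,0,0.035],[0.012,-0.001,0.002,0.3,0,0,0.035],[0.012,0,0,0,0,0,0.035],[0.012,0,0,0,0,0,0.035],[0.012,0,0,0,0,0,0.035],[0.012,0,0,0,0,0,0.035],[0.01,0,0,0,0,0,0.035],[0.002,0,0,0,0,0,0.03],[0,0,0,0,0,0,0.025],[0,0,0,0,0,0,0.022]]]'

```text
t: 41.88
tool_pos: [0.4205, -0.102, 0.0965]
tool_rot: [-1.797, 0.704, 1.771]
contact_force: [-1.6, -1.7, 1.0]
opening: 0.0218
```

```bash
python3 -c "
from h import *
arc()"
```

```text
r 0.1719 post angle 134.32 want yaw -133.58
 t 41.9 tcp [ 0.4205 -0.102   0.0965] yaw -132.97 tilt [ 0.0114 -0.007 ] F [-1.6 -1.7  1. ] op 0.0218
  turn x 0.61
  level turn y,z [-0.75  0.15]
```

Request:
arm_command --plan '[[[0,0.004,0.001,-1,-0.4,0.1,0.022],[0,0.0076,0.0005,-1.8,-0.3,0.1,0.022],[0,0.0076,0.0003,-2,0,0.1,0.022],[0,0.0076,0,-2.2,0,0.1,0.022],[0,0.0076,0,-2.2,0,0.1,0.022],[0,0.0076,0,-2.2,0,0.1,0.022],[0,0.0076,0,-2.2,0,0.1,0.022],[0,0.0076,0,-2.2,0,0.1,0.022],[0,0.0076,0,-2.2,0,0.1,0.022]]]'

```text
t: 42.63
tool_pos: [0.3891, -0.1462, 0.0985]
tool_rot: [-2.0, 0.411, 1.967]
contact_force: [3.0, 3.9, -2.6]
opening: 0.0223
```

```bash
python3 -c "
from h import *
arc()"
```

```text
r 0.1727 post angle 152.41 want yaw -115.49
 t 42.6 tcp [ 0.3891 -0.1462  0.0985] yaw -114.13 tilt [0.0186 0.0093] F [ 3.   3.9 -2.6] op 0.0223
  turn x 1.36
  level turn y,z [-0.76  0.92]
```

Request:
arm_command --plan '[[[0.0003,0.0076,0.0003,-2,-0.4,0.5,0.022],[0.0003,0.0076,0.0003,-2,-0.4,0.4,0.022],[0.0003,0.0076,0.0003,-2.2,-0.1,0.2,0.022],[0,0.0076,0.0002,-2.2,-0.1,0.2,0.022],[0,0.0076,0,-2.4,-0.1,0.2,0.022],[0,0.0076,0,-2.4,-0.1,0.2,0.022],[0,0.0076,0,-2.4,0,0.1,0.022],[0,0.0076,0,-2.4,0,0.1,0.022],[0,0.0076,0,-2.4,0,0.1,0.022]]]'

```text
t: 43.38
tool_pos: [0.3733, -0.2054, 0.0989]
tool_rot: [-2.197, 0.049, 2.195]
contact_force: [1.2, 3.4, -1.5]
opening: 0.022
```

```bash
python3 -c "
from h import *
arc()"
```

```text
r 0.1724 post angle 172.89 want yaw -95.01
 t 43.4 tcp [ 0.3733 -0.2054  0.0989] yaw -92.74 tilt [0.001  0.0029] F [ 1.2  3.4 -1.5] op 0.022
  turn x 2.27
  level turn y,z [-0.05  0.17]
```

Request:
arm_command --plan '[[[0.0003,0.0076,0.0004,-1.8,0,0.1,0.022],[0.0003,0.0076,0.0004,-2.2,0,0,0.022],[0.0003,0.0076,0.0002,-2.4,0,0,0.022],[0,0.0076,0,-2.4,0,0,0.022],[0,0.0076,0,-2.4,0,0,0.022],[0,0.0076,0,-2.4,0,0,0.022],[0,0.0076,0,-2.4,0,0,0.022],[0,0.0076,0,-2.4,0,0,0.022],[0,0.0076,0,-2.4,0,0,0.022],[0,0.0076,0,-2.4,0,0,0.022]]]'

```text
t: 44.22
tool_pos: [0.3847, -0.2806, 0.1013]
tool_rot: [2.027, 0.391, -2.008]
contact_force: [-0.4, 0.7, -0.1]
opening: 0.0222
```

```bash
python3 -c "
from h import *
arc()"
```

```text
r 0.1712 post angle 198.45 want yaw -69.45
 t 44.2 tcp [ 0.3847 -0.2806  0.1013] yaw -68.39 tilt [0.0076 0.0077] F [-0.4  0.7 -0.1] op 0.0222
  turn x 1.06
  level turn y,z [-0.56  0.25]
```

Request:
arm_command --plan '[[[0.0006,0.0076,0.0006,-2,-0.2,0.1,0.022],[0.0006,0.0076,0.0006,-2.2,0,0,0.022],[0.0006,0.0076,0.0003,-2.3,0,0,0.022],[0.0006,0.0076,0,-2.4,0,0,0.022],[0.0006,0.0076,0,-2.4,0,0,0.022],[0.0006,0.0076,0,-2.4,0,0,0.022],[0.0006,0.0076,0,-2.4,0,0,0.022],[0.0006,0.0076,0,-2.4,0,0,0.022],[0,0.005,0,-2,0,0,0.022],[0,0.001,0,-1,0,0,0.022],[0,0,0,0,0,0,0.022]]]'

```text
t: 45.13
tool_pos: [0.427, -0.3489, 0.1079]
tool_rot: [1.781, 0.695, -1.745]
contact_force: [-0.7, 0.0, 0.1]
opening: 0.0219
```

```bash
python3 -c "
from h import *
arc()"
```

```text
r 0.1744 post angle 225.31 want yaw -42.59
 t 45.1 tcp [ 0.427  -0.3489  0.1079] yaw -45.86 tilt [ 0.0252 -0.0123] F [-0.7  0.   0.1] op 0.0219
  turn x -3.27
  level turn y,z [-0.55 -1.51]
```

Request:
arm_command --plan '[[[0,0,0,0,0,0,0.03],[0,0,0,0,0,0,0.04],[0,0,0,0,0,0,0.04],[-0.012,0,0,0,-0.2,-0.7,0.04],[-0.02,0,0,0,-0.2,-0.7,0.04],[-0.02,0,0,0,0,0,0.04],[-0.02,0,0,0,0,0,0.04],[-0.02,0,0,0,0,0,0.05],[-0.02,0,0,0,0,0,0.05],[-0.02,0,0,0,0,0,0.05],[-0.02,0,0,0,0,0,0.05],[-0.02,0,0,0,0,0,0.05],[-0.02,0,0,0,0,0,0.05],[-0.01,0,0,0,0,0,0.05],[0,0.01,0.02,0,0,0,0.05],[0,0.01,0.02,0,0,0,0.05],[0,0.01,0.02,0,0,0,0.05],[0,0.01,0.02,0,0,0,0.05],[0,0,0,0,0,0,0.05],[0,0,0,0,0,0,0.05]]]'

```text
t: 46.8
tool_pos: [0.3914, -0.4294, 0.3162]
tool_rot: [1.774, 0.725, -1.774]
contact_force: [0.6, 0.7, 0.5]
opening: 0.0504
```

Run:
```python
from h import *
to()
for c in('top','scene'):
    shot(c,c+'10')
    for t in('tub0','front','pocket0','handle0','cone','can','wrench'): print(c,t,marks(c,t))
a=cv2.imread('pics/top10.png')[70:270,230:430];b=cv2.imread('pics/scene10.png')[60:210,170:320]
cv2.imwrite('pics/c10.png',np.hstack([cv2.resize(a,(400,400),interpolation=3),cv2.resize(b,(400,400),interpolation=3)]))
```

```text
t 46.8 tcp [ 0.3914 -0.4294  0.3162] yaw -45.98 tilt [-0.0029  0.0079] F [0.6 0.7 0.5] op 0.0504
  level turn y,z [-0.19  0.44]
top tub0 [(0.65, [0.548, -0.332, 0.046]), (0.51, [0.552, -0.333, 0.045])]
top front [(0.89, [0.429, -0.223, 0.047])]
top pocket0 [(0.94, [0.552, -0.332, 0.046]), (0.9, [0.539, -0.104, 0.043]), (0.8, [0.433, -0.226, 0.047]), (0.29, [0.548, -0.221, 0.004])]
top handle0 [(0.78, [0.417, -0.101, 0.131]), (0.71, [0.424, -0.348, 0.129])]
top cone [(0.82, [0.287, 0.249, 0.001])]
top can [(0.92, [0.304, -0.405, -0.003]), (0.51, [0.544, 0.232, -0.001])]
top wrench [(0.77, [0.326, 0.405, 0.002]), (0.51, [0.552, -0.33, 0.045])]
scene tub0 [(0.38, [0.329, 0.404, -0.003])]
scene front [(0.59, [0.426, -0.229, 0.046])]
scene pocket0 [(0.88, [0.425, -0.226, 0.046]), (0.78, [0.541, -0.099, 0.044]), (0.64, [0.551, -0.337, 0.047])]
scene handle0 [(0.88, [0.427, -0.347, 0.13]), (0.82, [0.415, -0.109, 0.127]), (0.8, [0.663, -0.093, 0.125])]
scene cone [(0.7, [0.292, 0.244, 0.001])]
scene can [(0.75, [0.301, -0.407, 0.001])]
scene wrench [(0.53, [0.323, 0.405, -0.002])]
```

View pics/c10.png

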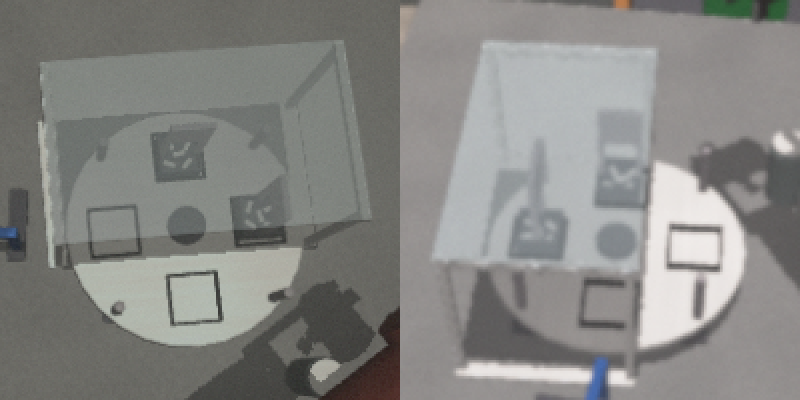

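Both tubs stand in pockets under the cover (left crop (178,157) and (258,220)). The front pocket is empty (193,297), the posts are at their notch positions and the bystanders have not moved.

```bash
python3 -c "
from station import finish_job
print(finish_job())"
```

```text
the job is handed in; nothing more can be done
None
```

The job is handed in at about 47 s of the 210 s. Two tubs were on the rack at the start. I lifted each off its hook, stood it in the front pocket, and turned the carousel one notch counter-clockwise by its post.

**Last checks:** the final pictures show both tubs in their own pockets under the cover and the front pocket empty. The handle posts are back at their notch positions (post angle about 225°, within a degree), the cone, wrench and can are within a few mm of where they started, and the arm is raised clear.

**What the checks did not settle:**
- **Back pocket:** the network did not report the tub in the rear pocket in the last pictures. That one rests on the picture and on its earlier reading of about 0.046 m, against a pocket floor of 0.045 m.
- **Scene camera:** at the end its network did not report either tub under the cover. The top camera reported one of them, at about 0.046 m.

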